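# Finish a block shield in front of sample vials

## Robot

A 7-joint arm with a two-finger parallel gripper is mounted at the origin on a cart in front of the work surface, level with it; the furniture and walls round the work are solid. World frame = base frame: x ahead of the robot, y to its left, z up, the work surface at z = 0. Lengths are in m, angles in rad, forces in N, time in s.
With the tool pointing down it reaches from about 0.425 to 0.925 m from the base axis. Payload 6.8 kg.
Tool frame: the origin (TCP) lies on the centre line of the jaws, within the pads' length; the fingertips stand bot.tip_reach ahead of it and the grasp point (between the pads) lies 3 mm ahead of it (bot.tip_reach is the distance from the TCP to the fingertips, in m); z points along the fingers, y is the line along which they close (so a half turn about z gives the same grasp; the last joint's range is limited). The gripper opens to 85 mm and grips with 20 to 120 N. Pads are 22 mm wide; open, the fingers measure 114 mm over their backs; the gripper's body (76 mm by 85 mm) begins 54 mm behind the grasp point. The pads swing forward as they close: fully open they stand 13 mm farther back than shut.
Start: joints at [1.183, 0.477, 0.022, 1.555, -0.011, 1.109, -0.083], TCP at [0.186, -0.649, 0.253] pointing down, gripper open.
Joint ranges: [-2.96, 2.96], [-0.34, 2.1], [-1.41, 1.46], [0.24, 2.44], [-1.37, 4.51], [0.17, 1.92], [-2.96, 2.96]. Speed limits (rad/s): [2.39, 2.39, 3.14, 3.14, 3.14, 3.14, 3.14].

## Interface

Orientations are given as a unit quaternion [w, x, y, z].
In Python, from station import bot gives the robot as it stands.
- The arm moves only by the tool jog_arm, never from a script. Its argument "deltas" is a list of rows, each a list of 7 numbers: the shift along the world's x, y, z in m, then the turn, a rotation vector about the world's x, y, z in rad, then the opening, from 0 (shut) to 1 (fully open). In form: [[x, y, z, rx, ry, rz, grip], ...]. A call has 1 to 10 rows; each row shifts and turns the commanded pose from where the row before left it; what a row does not reach is not made up. A row lasts 1/10 s, in which the tool goes at most 50 mm and 8.59 degrees, less where a joint would pass 70% of its speed; a pose out of reach is approached as far as the arm can. A call with a gripper value outside its range is refused whole. The fingers move at their own pace and stop on an object; "newtons" is the grip in N (left out, the last holds). Time passes only in rows, so rows that do not move let the fingers close. It gives the time, the measured TCP pose, the force, the opening and the grip force at its end, in the units of the state.
- bot.get_obs(): the state, without advancing time (a new reading comes with each control period).
- bot.read_camera(name): name is "scene" or "top" or "wrist"; returns a dict with "img" (420x560x3 uint8, red, green, blue), "K" (3x3 intrinsics, pixels), "eye" and "attitude" of the camera in the world. Camera axes: x right, y down, z forward; pixel columns grow to the right and rows downward; lengths in m; the calibration is good to about 2 mm. A picture is of the moment at which its call begins. There is no depth.
- bot.hand_in(): hands the job in; it is judged then, once.
The state is a dict: "t": time; "q": joint angles; "joint_vel": joint speeds; "joint_torque": joint torques, N m; "eef_pos": TCP position; "tool_rot": TCP orientation; "contact_force": force on the tool from outside, world axes, zero at the start; "torque": the same for the moment, N m; "gripper_width": opening from 0.0 (shut) to 1.0 (fully open); "grasp_force": force on a finger pad.
Only numpy, scipy, OpenCV 4.12 (cv2) and the standard library are available. Lean on these libraries where they do the work, as an engineer would, in place of code of your own. Each camera call takes 0.05 s, during which the arm holds its last target. There are 200 camera calls.

## Task

Finish the low yellow shielding wall in front of the sample vials in running bond: continue the bottom course on the steel plate with one full block, lay the other full block on top so that it straddles the joint between the two bottom blocks, then close the remaining gap at the open end of the top course with the half block. Butt every block up to its neighbour along the wall, leaving no gap a pencil could pass through, keep the faces and the open end flush, and set the blocks down rather than dropping them. Leave the vials and the amber jar where they stand.

Things in the scene. Friction and masses are not known exactly. Their poses are not given: they have to be found in the camera images.
- wall_base: Steel plate fixed to the worktop, 80 mm (x) by 230 mm (y), 6 mm thick; origin at the centre of its underside, x across the wall towards the vials, y along the wall, z up. It carries the begun wall on its +y half (starter_low, starter_high, and a steel end bracket from y = +101 to +109 mm); its -y half is bare and flat. The finished wall, two courses high, ends square at about y = -100 mm.
- starter_low (a point): Centre of the fixed full yellow block of the bottom course, 50 x 100 x 50 mm (x, y, z), at x 0, y +50 mm, z 31 mm of wall_base: its free end is at y = 0. Axes as wall_base.
- starter_high (a point): Centre of the fixed yellow half block on top of it, 50 x 50 x 50 mm, at x 0, y +75 mm, z 81 mm of wall_base: its free end is at y = +50 mm. Axes as wall_base.
- block_a_center (a point): Full block: yellow plastic with orange plugs on its two long side faces, 50 mm thick (its x), 100 mm long (its y), 50 mm high (its z), 0.17 to 0.34 kg. Loose, flat on the front strip of the worktop; grip it across its 50 mm thickness. This point is its centre, 25 mm above its underside; axes as the block's. Same as block_b: either may go in the bottom or the top course.
- block_b_center (a point): Full block: yellow plastic with orange plugs on its two long side faces, 50 mm thick (its x), 100 mm long (its y), 50 mm high (its z), 0.17 to 0.34 kg. Loose, flat on the front strip of the worktop; grip it across its 50 mm thickness. This point is its centre, 25 mm above its underside; axes as the block's. Same as block_a: either may go in the bottom or the top course.
- half_block_center (a point): Yellow half block of the same kind, 50 x 50 x 50 mm, 0.08 to 0.17 kg, one orange plug on each of two opposite faces (its x faces; any side may face any way in the wall as long as it is square). Loose on the front strip of the worktop; this point is its centre, 25 mm above its underside.
- vial_1_center (a point): Glass sample vial, white cap, 25 mm across, 58 mm high, standing loose on the worktop behind the wall; this point is its centre. Leave it alone.
- vial_2_center (a point): Glass sample vial, black cap, 25 mm across, 58 mm high, standing loose on the worktop behind the wall; this point is its centre. Leave it alone.
- vial_3_center (a point): Glass sample vial, white cap, 25 mm across, 58 mm high, standing loose on the worktop behind the wall; this point is its centre. Leave it alone.
- jar_center (a point): Small amber stoppered bottle, 43 mm across, 111 mm high, standing loose on the front strip of the worktop among the blocks (its place is swapped with theirs); this point is half-way up. Leave it alone. (Right of the strip, past the worktop's end, rises the side post of the fume hood: keep the arm clear of it; the sash is raised out of the way.)
- block_a: block_a as a whole; origin at the centre of its underside, axes as those of its centre point.
- block_b: block_b as a whole; origin at the centre of its underside, axes as those of its centre point.
- half_block: half_block as a whole; origin at the centre of its underside, axes as those of its centre point.

How it is judged:
By the outcome, as a careful person would: the job done as asked, in the order asked, and still so for the second after the job is handed in, with the robot touching nothing.
It also fails if it takes over 72 s, if anything falls off the work surface, if the arm or the gripper's body presses on something with over 40 N, if the wrist force passes 120 N, or if a joint passes its speed limit or range.

## Working session

There is one attempt and no reset: what is moved stays moved. The work goes in short steps, Python scripts to look and compute and a tool call to move; the robot and the scene stay as the last step left them, time stands still between calls to the robot, and variables do not carry over. Pictures are saved under pics/ and viewed, at most 10 in all, crops included, and the job is handed in when it is done.

Besides the shell and the picture viewer there is one more tool, called after "Request:" by a JSON object that holds its "op" and its "data", one argument or row to a line. jog_arm: Moves the arm, as the interface text tells. Its arguments: {"type":"object","properties":{"deltas":{"type":"array"},"newtons":{"type":"number"}},"required":["deltas"]}

```bash
ls; mkdir -p pics
python3 - <<'E'
from station import bot
import cv2,numpy as np
o=bot.get_obs();print(o,bot.tip_reach)
for n in["scene","top"]:
    c=bot.read_camera(n);cv2.imwrite(f"pics/{n}0.png",c["img"][:,:,::-1]);print(n,c["K"].tolist(),c["eye"],c["attitude"])
    np.savez(f"{n}0.npz",**c)
E
```

```text
pics
{'t': 0.0, 'q': array([ 1.18291746,  0.47782857,  0.02234714,  1.55642339, -0.01148938,
        1.10931456, -0.083035  ]), 'joint_vel': array([-0.00122077,  0.00206444,  0.00076834, -0.00157055, -0.0013062 ,
       -0.00159891,  0.00181603]), 'joint_torque': array([ 8.07487122e-04, -5.96462667e+01,  1.60864189e+00, -2.81201077e+01,
        1.25771749e-02,  9.40417754e-03,  5.92577592e-06]), 'eef_pos': array([ 0.18622877, -0.64823658,  0.25231859]), 'tool_rot': array([-9.00174192e-04,  9.90225067e-01,  1.39475678e-01, -2.02918888e-04]), 'contact_force': array([-0.72758457,  0.12703137, -0.63653558]), 'torque': array([ 0.04510405,  0.00979447, -0.03950428]), 'grasp_force': 0.0, 'gripper_width': 1.0031659922780758} 0.022
scene [[537.4935119704469, 0.0, 286.5989983154341], [0.0, 537.4935119704469, 209.82409547075778], [0.0, 0.0, 1.0]] [-0.04881104 -0.52438007  0.60554267] [-0.47221564  0.80052065 -0.32336786  0.17779852]
top [[517.1165287168229, 0.0, 279.17974127804183], [0.0, 517.1165287168229, 213.7463829620129], [0.0, 0.0, 1.0]] [0.27912496 0.06586559 1.19431708] [-0.11984442  0.80494569 -0.5751683   0.08295289]
```

View pics/scene0.png

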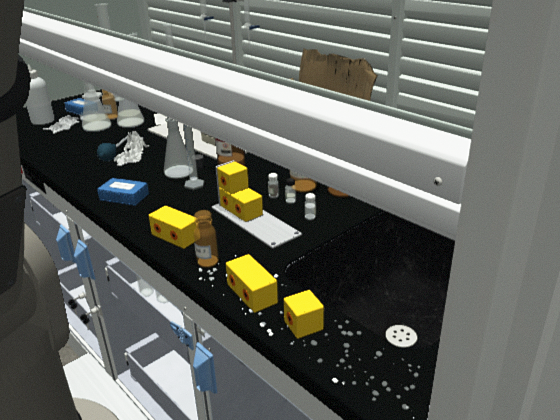

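View pics/top0.png

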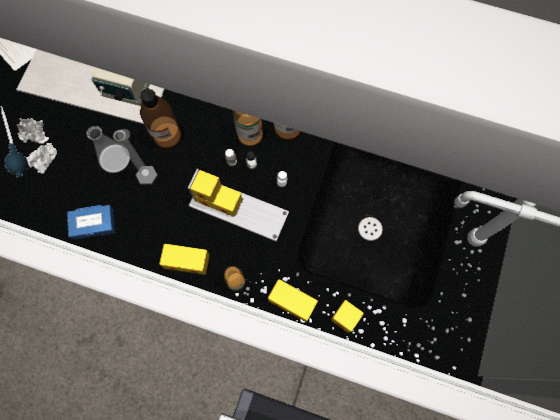

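The scene view shows the plate at about (258,222) and the starters at (232,190). In the top view the loose blocks are at (184,259) and (293,300), the half block at (348,316) and the jar at (234,278). Next I'll measure by casting rays.

```bash
cat > h.py <<'E'
import cv2,numpy as np
from scipy.spatial.transform import Rotation as R
def rot(q): return R.from_quat(np.roll(q,-1)).as_matrix()
def ray(c,px,z):
    px=np.atleast_2d(px).astype(float)
    d=np.c_[px,np.ones(len(px))]@np.linalg.inv(c["K"]).T@rot(c["attitude"]).T
    return c["eye"]+d*((z-c["eye"][2])/d[:,2])[:,None]
def proj(c,p):
    v=(np.atleast_2d(p)-c["eye"])@rot(c["attitude"])@c["K"].T
    return v[:,:2]/v[:,2:]
def rects(c,mask,z,amin=100):
    out=[]
    mask=cv2.morphologyEx(mask.astype(np.uint8),cv2.MORPH_CLOSE,np.ones((3,3)))
    for k in cv2.findContours(mask,cv2.RETR_EXTERNAL,cv2.CHAIN_APPROX_NONE)[0]:
        if cv2.contourArea(k)<amin: continue
        p=ray(c,k[:,0],z)[:,:2]*1000
        (cx,cy),(w,h),a=cv2.minAreaRect(p.astype(np.float32))
        if w>h: w,h,a=h,w,a-90      # a: direction of short side
        out.append((cx,cy,w,h,a,k[:,0].mean(0)))
    return out
E
python3 - <<'E'
from h import *
c=dict(np.load("top0.npz"));hsv=cv2.cvtColor(c["img"],cv2.COLOR_RGB2HSV)
H,S,V=cv2.split(hsv)
y=(H>18)&(H<36)&(S>150)
print(np.histogram(V[y&(V>60)],bins=10))
print(ray(c,[[280,210],[184,259]],0))
for t in(90,200,235):
  print(t)
  for r in rects(c,y&(V>t),0.05): print(np.round(np.r_[r[:5],r[5]],1))
g=(S<50)&(V>110)
print("plate")
for r in rects(c,g,0.006,400):
    if 60<r[2]<120: print(np.round(np.r_[r[:5],r[5]],1))
im=cv2.resize(c["img"][150:340,140:400],None,fx=3,fy=3,interpolation=cv2.INTER_CUBIC);cv2.imwrite("pics/crop0.png",im[:,:,::-1])
E
```

```text
(array([  62,  256,  222,   89,   72,   75,   55,   83,  113, 3107]), array([ 61. ,  79.9,  98.8, 117.7, 136.6, 155.5, 174.4, 193.3, 212.2,
       231.1, 250. ]))
[[0.62724075 0.18868824 0.        ]
 [0.44012114 0.36325048 0.        ]]
90
[431.9 -33.7  51.3  54.   72.8 347.3 315.9]
[426.2  91.5  53.  100.9 -10.2 292.5 299.7]
[435.2 352.3  55.4 106.7  10.2 184.1 258.2]
[605.1 339.7  75.2 123.2  -4.  215.6 193.6]
200
[433.6 -34.5  48.5  48.7  72.4 348.  315.1]
[427.4  91.1  48.6  98.3 -10.2 292.8 299.3]
[437.6 354.8  48.6  98.3  10.3 182.9 256.7]
[600.8 311.1  48.9  50.2  -3.6 226.8 197.8]
[618.8 374.   50.8  50.9  86.1 204.5 182.8]
235
[433.7 -34.3  46.5  46.8  72.8 347.8 315.1]
[427.4  91.2  46.8  96.9 -10.4 292.4 299.3]
[437.3 355.1  47.1  96.6  10.6 182.8 256.8]
[601.  311.   47.4  47.5  86.4 226.7 197.8]
[618.7 374.   48.6  49.1  86.1 204.2 182.7]
plate
[597.5 284.3  80.3 229.3  -3.6 241.  213.9]
[621.6 622.8  72.4  75.4  18.8 113.8 157.8]
[596.2 823.5  74.6 166.7 -45.8  35.2 141.6]
```

View pics/crop0.png

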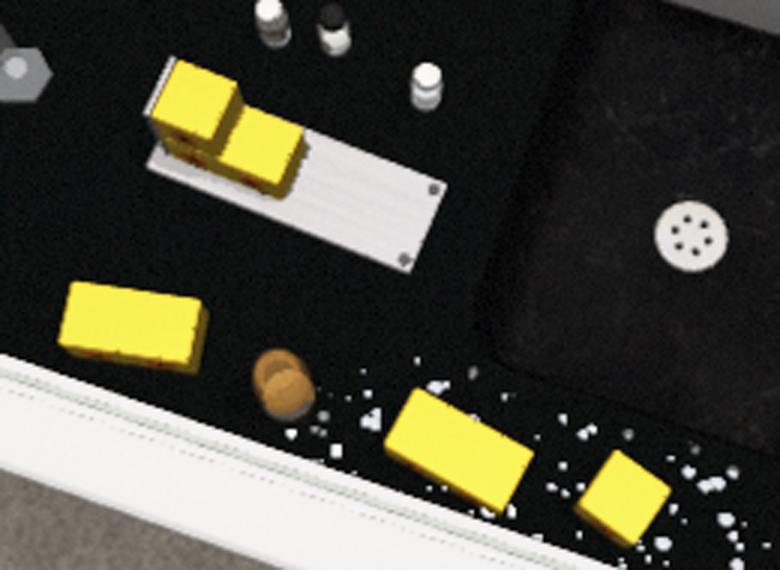

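Request:
{"op": "jog_arm", "data": {
  "deltas": [
    [0.035, 0.035, 0, 0, 0, 0.1, 1],
    [0.035, 0.035, 0, 0, 0, 0.1, 1],
    [0.035, 0.035, 0, 0, 0, 0.1, 1],
    [0.035, 0.035, 0, 0, 0, 0.1, 1],
    [0.035, 0.035, 0, 0, 0, 0.1, 1],
    [0.035, 0.035, 0, 0, 0, 0.1, 1],
    [0.031, 0.035, 0, 0, 0, 0.1, 1],
    [0, 0.048, 0, 0, 0, 0.1, 1],
    [0, 0.048, 0, 0, 0, 0.1, 1],
    [0, 0.048, 0, 0, 0, 0.1, 1]
  ]
}}

```text
t: 1.1
eef_pos: [0.4271, -0.2577, 0.2529]
tool_rot: [-0.0, 0.801, 0.599, -0.0]
contact_force: [0.5, 1.2, 0.9]
gripper_width: 1.002
grasp_force: 0.0
```

Request:
{"op": "jog_arm", "data": {
  "deltas": [
    [0, 0.048, 0, 0, 0, 0.1, 1],
    [0, 0.048, -0.01, 0, 0, 0.012, 1],
    [0, 0.048, -0.01, 0, 0, 0, 1],
    [0, 0.048, -0.01, 0, 0, 0, 1],
    [0, 0.048, -0.01, 0, 0, 0, 1],
    [0, 0.048, -0.01, 0, 0, 0, 1],
    [0, 0.048, -0.01, 0, 0, 0, 1],
    [0, 0.048, -0.01, 0, 0, 0, 1],
    [0, 0.014, -0.01, 0, 0, 0, 1],
    [0, 0, 0, 0, 0, 0, 1]
  ]
}}

```text
t: 2.1
eef_pos: [0.4262, 0.1408, 0.1723]
tool_rot: [-0.001, 0.766, 0.643, -0.001]
contact_force: [-0.1, -0.5, 0.2]
gripper_width: 0.999
grasp_force: 0.0
```

```bash
cat >> h.py <<'E'
def st(o):
    m=rot(o["tool_rot"]);return "t",round(o["t"],2),"pos",np.round(o["eef_pos"]*1000,1),"yaw_y",round(np.degrees(np.arctan2(m[1,1],m[0,1])),2),"zdir",np.round(m[:,2],3),"F",np.round(o["contact_force"],1),"w",round(o["gripper_width"],3),"g",round(o["grasp_force"],1)
E
python3 - <<'E'
from h import *
from station import bot
print(st(bot.get_obs()))
c=dict(np.load("top0.npz"))
print("vials",ray(c,[[230,153],[251.5,155],[282,175]],.058)); print("jar",ray(c,[[232,272]],.111),ray(c,[[236,285]],0))
c=bot.read_camera("wrist");cv2.imwrite("pics/w1.png",c["img"][:,:,::-1]);print(c["eye"],ray(c,[[280,210]],.05))
H,S,V=cv2.split(cv2.cvtColor(c["img"],cv2.COLOR_RGB2HSV))
for t in(90,200,235):
  for r in rects(c,(H>18)&(H<36)&(S>150)&(V>t),0.05,800): print(t,np.round(np.r_[r[:5],r[5]],1))
E
```

```text
('t', 2.1, 'pos', array([426.2, 140.8, 172.3]), 'yaw_y', np.float64(-9.95), 'zdir', array([-0.002,  0.001, -1.   ]), 'F', array([-0.1, -0.5,  0.2]), 'w', 0.999, 'g', 0.0)
vials [[0.70618342 0.34136915 0.058     ]
 [0.71786574 0.29117769 0.058     ]
 [0.6932163  0.20616122 0.058     ]]
jar [[0.43207749 0.22889563 0.111     ]] [[0.42223634 0.22619618 0.        ]]
[0.4381913  0.21407361 0.29360702] [[0.42546643 0.13756915 0.05      ]]
90 [ 4.400e+02 -4.000e-01  4.700e+01  5.730e+01  7.240e+01  3.128e+02
  3.366e+02]
90 [427.3  95.6  50.4 111.   -9.9 289.7 249.7]
```

View pics/w1.png

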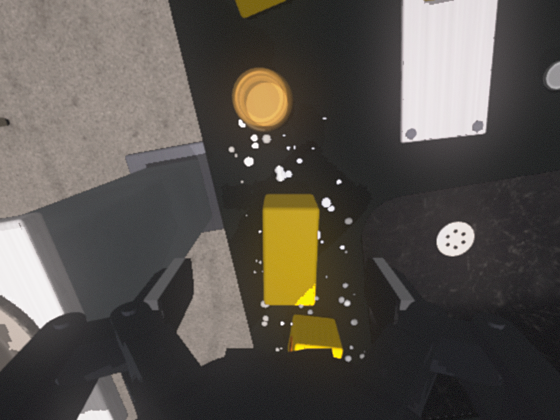

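The wrist view shows block B at (290,250), directly ahead and parallel to the jaws, with the jar clear at (262,98). I'll descend and grip.

Request:
{"op": "jog_arm", "data": {
  "deltas": [
    [0.001, -0.025, 0, 0, 0, 0, 1],
    [0, -0.025, 0, 0, 0, -0.004, 1],
    [0, 0, -0.045, 0, 0, 0, 1],
    [0, 0, -0.045, 0, 0, 0, 1],
    [0, 0, -0.035, 0, 0, 0, 1],
    [0, 0, -0.014, 0, 0, 0, 1],
    [0, 0, 0, 0, 0, 0, 1],
    [0, 0, 0, 0, 0, 0, 0],
    [0, 0, 0, 0, 0, 0, 0],
    [0, 0, 0, 0, 0, 0, 0]
  ],
  "newtons": 45
}}

```text
t: 3.15
eef_pos: [0.4292, 0.0879, 0.0356]
tool_rot: [0.001, 0.769, 0.639, 0.001]
contact_force: [-0.9, -0.5, 2.3]
gripper_width: 0.574
grasp_force: 46.2
```

Request:
{"op": "jog_arm", "data": {
  "deltas": [
    [0, 0, 0, 0, 0, 0, 0],
    [0, 0, 0, 0, 0, 0, 0],
    [0, 0, 0, 0, 0, 0, 0]
  ]
}}

```text
t: 3.45
eef_pos: [0.4292, 0.088, 0.0356]
tool_rot: [0.001, 0.769, 0.639, 0.001]
contact_force: [-0.7, -0.1, 6.1]
gripper_width: 0.576
grasp_force: 46.5
```

Request:
{"op": "jog_arm", "data": {
  "deltas": [
    [0, 0, 0.03, 0, 0, 0, 0],
    [0, 0, 0.045, 0, 0, 0, 0],
    [0, 0, 0.04, 0, 0, 0, 0],
    [0.04, 0.015, 0, 0, 0, 0.06, 0],
    [0.04, 0.03, 0, 0, 0, 0.06, 0],
    [0.035, 0.035, 0, 0, 0, 0, 0],
    [0.03, 0.035, 0, 0, 0, 0, 0],
    [0.02, 0.02, 0, 0, 0, 0, 0],
    [0, 0, 0, 0, 0, 0, 0],
    [0, 0, 0, 0, 0, 0, 0]
  ]
}}

```text
t: 4.45
eef_pos: [0.593, 0.223, 0.1494]
tool_rot: [-0.0, 0.729, 0.685, -0.0]
contact_force: [-0.6, -1.2, -2.6]
gripper_width: 0.578
grasp_force: 48.4
```

Run:
```python
from h import *
from station import bot
print(st(bot.get_obs()))
c=bot.read_camera("wrist");np.savez("w2.npz",**c);cv2.imwrite("pics/w2.png",c["img"][:,:,::-1])
a=np.radians(-3.7);B=np.array([.5975,.2843]);X=np.array([np.cos(a),np.sin(a)]);Y=np.array([-X[1],X[0]])
P=lambda x,y,z:np.r_[B+x*X+y*Y,z]
print(proj(c,[P(-.025,0,.056),P(.025,0,.056),P(-.025,.05,.106),P(.025,.05,.106),P(-.04,-.115,.006),P(.04,-.115,.006)]).round(1))
```

```text
('t', 4.45, 'pos', array([593. , 223. , 149.4]), 'yaw_y', np.float64(-3.58), 'zdir', array([-0.001, -0.   , -1.   ]), 'F', array([-0.6, -1.2, -2.6]), 'w', 0.578, 'g', 48.4)
[[246.2 135.8]
 [316.3 136. ]
 [232.6  39.4]
 [332.6  39.7]
 [239.8 251.8]
 [320.5 252. ]]
```

View pics/w2.png

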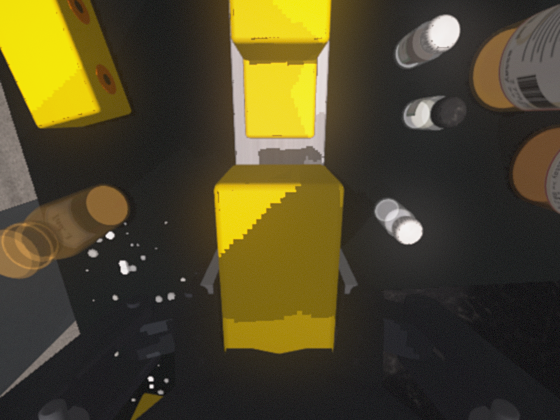

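Run:
```python
from h import *
c=dict(np.load("w2.npz"))
print(ray(c,[[218.5,184],[343,184],[223,350],[334,350]],.1638).round(4))
print(ray(c,[[245,137],[315,137]],.056).round(4), ray(c,[[231,42],[328,43]],.106).round(4))
```

```text
[[0.5727 0.2749 0.1638]
 [0.619  0.2721 0.1638]
 [0.5655 0.1992 0.1638]
 [0.6151 0.1962 0.1638]]
[[0.5716 0.2851 0.056 ]
 [0.6215 0.2821 0.056 ]] [[0.5748 0.3347 0.106 ]
 [0.6234 0.3312 0.106 ]]
```

Request:
{"op": "jog_arm", "data": {
  "deltas": [
    [0, 0, -0.045, 0, 0, 0, 0],
    [0, 0, -0.04, 0, 0, 0, 0],
    [0, 0, -0.015, 0, 0, 0, 0],
    [0, 0, -0.006, 0, 0, 0, 0],
    [0.0003, 0.003, 0, 0, 0, 0, 0],
    [0.0002, 0.003, 0, 0, 0, 0, 0],
    [0, 0, 0, 0, 0, 0, 0]
  ]
}}

```text
t: 5.2
eef_pos: [0.595, 0.2309, 0.0454]
tool_rot: [0.0, 0.729, 0.685, 0.002]
contact_force: [-0.8, 0.3, -1.5]
gripper_width: 0.58
grasp_force: 48.5
```

Request:
{"op": "jog_arm", "data": {
  "deltas": [
    [0.0001, 0.001, 0, 0, 0, 0, 0],
    [0, 0, 0, 0, 0, 0, 0]
  ]
}}

```text
t: 5.4
eef_pos: [0.5944, 0.2306, 0.044]
tool_rot: [0.0, 0.729, 0.685, 0.001]
contact_force: [0.6, -0.2, -2.8]
gripper_width: 0.58
grasp_force: 48.5
```

Request:
{"op": "jog_arm", "data": {
  "deltas": [
    [0.0001, 0.001, 0, 0, 0, 0, 0],
    [0, 0, 0, 0, 0, 0, 0]
  ]
}}

```text
t: 5.6
eef_pos: [0.5941, 0.2314, 0.0434]
tool_rot: [0.0, 0.729, 0.685, 0.0]
contact_force: [-0.2, -0.1, -2.8]
gripper_width: 0.584
grasp_force: 48.5
```

Request:
{"op": "jog_arm", "data": {
  "deltas": [
    [0.0001, 0.001, 0, 0, 0, 0, 0],
    [0, 0, 0, 0, 0, 0, 0]
  ]
}}

```text
t: 5.8
eef_pos: [0.5942, 0.2319, 0.0432]
tool_rot: [0.0, 0.729, 0.684, -0.0]
contact_force: [-0.2, -0.9, -2.0]
gripper_width: 0.58
grasp_force: 48.6
```

Request:
{"op": "jog_arm", "data": {
  "deltas": [
    [0.0001, 0.001, 0, 0, 0, 0, 0],
    [0, 0, 0, 0, 0, 0, 0]
  ]
}}

```text
t: 6.0
eef_pos: [0.5942, 0.2319, 0.0431]
tool_rot: [0.0, 0.729, 0.684, -0.001]
contact_force: [-1.1, -4.8, 0.2]
gripper_width: 0.58
grasp_force: 48.8
```

Request:
{"op": "jog_arm", "data": {
  "deltas": [
    [0.0, 0.0005, 0, 0, 0, 0, 0],
    [0, 0, 0, 0, 0, 0, 0]
  ]
}}

```text
t: 6.2
eef_pos: [0.5942, 0.232, 0.0431]
tool_rot: [0.001, 0.729, 0.684, -0.001]
contact_force: [-0.6, -6.2, 1.2]
gripper_width: 0.576
grasp_force: 48.9
```

Request:
{"op": "jog_arm", "data": {
  "deltas": [
    [0, 0, -0.001, 0, 0, 0, 0],
    [0, 0, -0.001, 0, 0, 0, 0],
    [0, 0, 0, 0, 0, 0, 0]
  ]
}}

```text
t: 6.5
eef_pos: [0.5944, 0.2319, 0.0418]
tool_rot: [0.001, 0.729, 0.684, -0.001]
contact_force: [-3.1, -8.2, 6.0]
gripper_width: 0.581
grasp_force: 49.4
```

Request:
{"op": "jog_arm", "data": {
  "deltas": [
    [0, 0, 0, 0, 0, 0, 0.85],
    [0, 0, 0, 0, 0, 0, 0.85],
    [0, 0, 0, 0, 0, 0, 0.85],
    [0, 0, 0.03, 0, 0, 0, 0.85],
    [0, 0, 0.045, 0, 0, 0, 1],
    [0, 0, 0.045, 0, 0, 0, 1],
    [0, 0, 0.02, 0, 0, 0, 1],
    [0, 0, 0, 0, 0, 0, 1]
  ]
}}

```text
t: 7.3
eef_pos: [0.5962, 0.2356, 0.1856]
tool_rot: [0.001, 0.729, 0.685, 0.004]
contact_force: [-0.0, 0.1, 0.9]
gripper_width: 0.997
grasp_force: 0.0
```

Run:
```python
from h import *
from station import bot
print(st(bot.get_obs()))
c=bot.read_camera("wrist");np.savez("w3.npz",**c);cv2.imwrite("pics/w3.png",c["img"][:,:,::-1])
a=np.radians(-3.7);B=np.array([.5975,.2843]);X=np.array([np.cos(a),np.sin(a)]);Y=np.array([-X[1],X[0]])
P=lambda x,y,z:np.r_[B+x*X+y*Y,z]
print(proj(c,[P(-.025,0,.056),P(.025,0,.056),P(-.025,-.1,.056),P(.025,-.1,.056)]).round(1))
```

```text
('t', 7.3, 'pos', array([596.2, 235.6, 185.6]), 'yaw_y', np.float64(-3.59), 'zdir', array([ 0.007,  0.004, -1.   ]), 'F', array([-0. ,  0.1,  0.9]), 'w', 0.997, 'g', 0.0)
[[247.3 149.4]
 [306.5 149.5]
 [250.2 256.9]
 [303.2 256.9]]
```

View pics/w3.png

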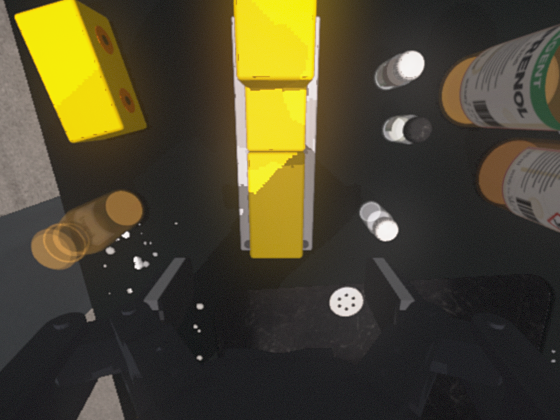

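The wrist view shows the bottom block butted to the starter at row 151, with faces aligned (columns 248–305). Next is block A.

Request:
{"op": "jog_arm", "data": {
  "deltas": [
    [-0.035, 0.025, 0, 0, 0, 0.05, 1],
    [-0.035, 0.025, 0, 0, 0, 0.05, 1],
    [-0.035, 0.025, 0, 0, 0, 0.05, 1],
    [-0.035, 0.025, 0, 0, 0, 0.05, 1],
    [-0.017, 0.022, 0, 0, 0, 0.045, 1],
    [0, 0, -0.04, 0, 0, 0, 1],
    [0, 0, -0.02, 0, 0, 0, 1],
    [0, 0, 0, 0, 0, 0, 1],
    [0, 0, 0, 0, 0, 0, 1]
  ]
}}

```text
t: 8.25
eef_pos: [0.4368, 0.3556, 0.1206]
tool_rot: [-0.0, 0.64, 0.769, -0.001]
contact_force: [-0.3, -0.4, 0.5]
gripper_width: 1.002
grasp_force: 0.0
```

Run:
```python
from h import *
from station import bot
print(st(bot.get_obs()))
```

```text
('t', 8.25, 'pos', array([436.8, 355.6, 120.6]), 'yaw_y', np.float64(10.44), 'zdir', array([-0.002, -0.001, -1.   ]), 'F', array([-0.3, -0.4,  0.5]), 'w', 1.002, 'g', 0.0)
```

On target; descend and grip.

Request:
{"op": "jog_arm", "data": {
  "deltas": [
    [0.0005, -0.0005, -0.045, 0, 0, 0, 1],
    [0, 0, -0.03, 0, 0, 0, 1],
    [0, 0, -0.01, 0, 0, 0, 1],
    [0, 0, 0, 0, 0, 0, 1],
    [0, 0, 0, 0, 0, 0, 0],
    [0, 0, 0, 0, 0, 0, 0],
    [0, 0, 0, 0, 0, 0, 0],
    [0, 0, 0, 0, 0, 0, 0],
    [0, 0, 0, 0, 0, 0, 0]
  ]
}}

```text
t: 9.15
eef_pos: [0.4385, 0.3561, 0.0381]
tool_rot: [0.0, 0.64, 0.768, 0.001]
contact_force: [-1.5, -0.8, 6.4]
gripper_width: 0.577
grasp_force: 47.9
```

Request:
{"op": "jog_arm", "data": {
  "deltas": [
    [0, 0, 0, 0, 0, 0, 0],
    [0, 0, 0, 0, 0, 0, 0]
  ]
}}

```text
t: 9.35
eef_pos: [0.4385, 0.3561, 0.0381]
tool_rot: [0.0, 0.64, 0.768, 0.001]
contact_force: [-1.1, -0.5, 5.5]
gripper_width: 0.579
grasp_force: 47.9
```

Request:
{"op": "jog_arm", "data": {
  "deltas": [
    [0, 0, 0.03, 0, 0, 0, 0],
    [0, 0, 0.045, 0, 0, 0, 0],
    [0, 0, 0.045, 0, 0, 0, 0],
    [0.03, -0.018, 0.007, 0, 0, -0.05, 0],
    [0.038, -0.018, 0, 0, 0, -0.05, 0],
    [0.038, -0.018, 0, 0, 0, -0.05, 0],
    [0.034, -0.018, 0, 0, 0, -0.05, 0],
    [0.018, -0.01, 0, 0, 0, -0.046, 0],
    [0, 0, 0, 0, 0, 0, 0],
    [0, 0, 0, 0, 0, 0, 0]
  ]
}}

```text
t: 10.35
eef_pos: [0.595, 0.2736, 0.1633]
tool_rot: [-0.001, 0.729, 0.684, -0.0]
contact_force: [-1.0, 0.8, -2.0]
gripper_width: 0.579
grasp_force: 48.2
```

Run:
```python
from h import *
from station import bot
print(st(bot.get_obs()))
c=bot.read_camera("wrist");np.savez("w4.npz",**c);cv2.imwrite("pics/w4.png",c["img"][:,:,::-1])
print(ray(c,[[280,180]],.106))
```

```text
('t', 10.35, 'pos', array([595. , 273.6, 163.3]), 'yaw_y', np.float64(-3.65), 'zdir', array([-0.001,  0.   , -1.   ]), 'F', array([-1. ,  0.8, -2. ]), 'w', 0.579, 'g', 48.2)
[[0.59703822 0.31058727 0.106     ]]
```

View pics/w4.png

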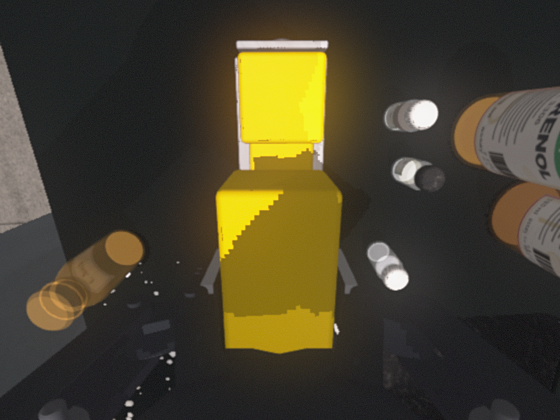

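Run:
```python
from h import *
c=dict(np.load("w4.npz"))
z=.1633-.0381+.05
for p in (ray(c,[[218,188],[341,188]],z),ray(c,[[239,143],[325,143]],.106)): print(p.round(4),p.mean(0).round(4))
```

```text
[[0.5738 0.3234 0.1752]
 [0.6208 0.3205 0.1752]] [0.5973 0.3219 0.1752]
[[0.574  0.3346 0.106 ]
 [0.6253 0.3314 0.106 ]] [0.5996 0.333  0.106 ]
```

The wrist view shows the held block's end at row 188 and the starter_high end at row 143. The gap is about 11 mm and x needs about +1.5 mm.

Request:
{"op": "jog_arm", "data": {
  "deltas": [
    [0.0015, 0, -0.035, 0, 0, 0, 0],
    [0, 0, -0.02, 0, 0, 0, 0],
    [0, 0, -0.01, 0, 0, 0, 0],
    [0, 0, -0.002, 0, 0, 0, 0],
    [0.0002, 0.0035, 0, 0, 0, 0, 0],
    [0.0002, 0.003, 0, 0, 0, 0, 0],
    [0, 0, 0, 0, 0, 0, 0],
    [0, 0, 0, 0, 0, 0, 0]
  ]
}}

```text
t: 11.2
eef_pos: [0.5981, 0.2802, 0.0972]
tool_rot: [0.0, 0.729, 0.684, 0.001]
contact_force: [0.5, -1.6, -3.1]
gripper_width: 0.586
grasp_force: 48.1
```

Request:
{"op": "jog_arm", "data": {
  "deltas": [
    [0.0001, 0.001, 0, 0, 0, 0, 0],
    [0, 0, 0, 0, 0, 0, 0]
  ]
}}

```text
t: 11.4
eef_pos: [0.5979, 0.2808, 0.0965]
tool_rot: [0.0, 0.729, 0.684, 0.0]
contact_force: [-0.6, -0.6, -2.5]
gripper_width: 0.579
grasp_force: 48.1
```

Request:
{"op": "jog_arm", "data": {
  "deltas": [
    [0.0001, 0.001, 0, 0, 0, 0, 0],
    [0, 0, 0, 0, 0, 0, 0]
  ]
}}

```text
t: 11.6
eef_pos: [0.5979, 0.2818, 0.0963]
tool_rot: [-0.0, 0.729, 0.684, 0.0]
contact_force: [0.3, 0.3, -1.7]
gripper_width: 0.579
grasp_force: 48.1
```

Request:
{"op": "jog_arm", "data": {
  "deltas": [
    [-0.0003, 0.001, 0, 0, 0, 0, 0],
    [0, 0, 0, 0, 0, 0, 0]
  ]
}}

```text
t: 11.8
eef_pos: [0.5975, 0.2829, 0.0963]
tool_rot: [-0.0, 0.729, 0.684, -0.0]
contact_force: [-0.0, -0.4, -2.2]
gripper_width: 0.577
grasp_force: 48.1
```

Request:
{"op": "jog_arm", "data": {
  "deltas": [
    [-0.0001, 0.001, 0, 0, 0, 0, 0],
    [0, 0, 0, 0, 0, 0, 0]
  ]
}}

```text
t: 12.0
eef_pos: [0.5974, 0.284, 0.0963]
tool_rot: [-0.0, 0.729, 0.684, 0.0]
contact_force: [-0.1, 0.1, -2.5]
gripper_width: 0.58
grasp_force: 48.1
```

Request:
{"op": "jog_arm", "data": {
  "deltas": [
    [0, 0.001, 0, 0, 0, 0, 0],
    [0, 0, 0, 0, 0, 0, 0]
  ]
}}

```text
t: 12.2
eef_pos: [0.5975, 0.2849, 0.0963]
tool_rot: [-0.0, 0.729, 0.684, 0.0]
contact_force: [0.4, 0.4, -2.3]
gripper_width: 0.578
grasp_force: 48.1
```

Request:
{"op": "jog_arm", "data": {
  "deltas": [
    [0.0001, 0.001, 0, 0, 0, 0, 0],
    [0, 0, 0, 0, 0, 0, 0]
  ]
}}

```text
t: 12.4
eef_pos: [0.5976, 0.2851, 0.0962]
tool_rot: [0.0, 0.729, 0.684, -0.001]
contact_force: [-0.8, -2.5, -2.3]
gripper_width: 0.578
grasp_force: 48.4
```

Request:
{"op": "jog_arm", "data": {
  "deltas": [
    [0.0, 0.0007, 0, 0, 0, 0, 0],
    [0, 0, 0, 0, 0, 0, 0]
  ]
}}

```text
t: 12.6
eef_pos: [0.5976, 0.2851, 0.0962]
tool_rot: [0.001, 0.73, 0.684, -0.001]
contact_force: [-1.5, -5.2, 0.7]
gripper_width: 0.579
grasp_force: 48.6
```

Contact along the wall; now lower the last ~2 mm.

Request:
{"op": "jog_arm", "data": {
  "deltas": [
    [0, 0, -0.0012, 0, 0, 0, 0],
    [0, 0, -0.0008, 0, 0, 0, 0],
    [0, 0, 0, 0, 0, 0, 0]
  ]
}}

```text
t: 12.9
eef_pos: [0.5979, 0.2851, 0.0942]
tool_rot: [0.001, 0.73, 0.684, -0.001]
contact_force: [-0.7, -4.9, -0.2]
gripper_width: 0.579
grasp_force: 48.7
```

Request:
{"op": "jog_arm", "data": {
  "deltas": [
    [0, 0, -0.0005, 0, 0, 0, 0],
    [0, 0, 0, 0, 0, 0, 0]
  ]
}}

```text
t: 13.1
eef_pos: [0.5979, 0.2851, 0.0942]
tool_rot: [0.001, 0.73, 0.684, -0.001]
contact_force: [-2.7, -5.6, 3.8]
gripper_width: 0.58
grasp_force: 49.0
```

Request:
{"op": "jog_arm", "data": {
  "deltas": [
    [0, 0, 0, 0, 0, 0, 0.85],
    [0, 0, 0, 0, 0, 0, 0.85],
    [0, 0, 0, 0, 0, 0, 0.85],
    [0, 0, 0.03, 0, 0, 0, 0.85],
    [0, 0, 0.045, 0, 0, 0, 1],
    [0, 0, 0.02, 0, 0, 0, 1],
    [0, -0.04, 0, 0, 0, 0, 1],
    [0, 0, 0, 0, 0, 0, 1],
    [0, 0, 0, 0, 0, 0, 1]
  ]
}}

```text
t: 14.0
eef_pos: [0.5981, 0.2453, 0.1889]
tool_rot: [0.0, 0.73, 0.683, 0.0]
contact_force: [-0.3, -0.0, 0.5]
gripper_width: 1.002
grasp_force: 0.0
```

Run:
```python
from h import *
from station import bot
print(st(bot.get_obs()))
c=bot.read_camera("wrist");np.savez("w5.npz",**c);cv2.imwrite("pics/w5.png",c["img"][:,:,::-1])
```

```text
('t', 14.0, 'pos', array([598.1, 245.3, 188.9]), 'yaw_y', np.float64(-3.79), 'zdir', array([ 0., -0., -1.]), 'F', array([-0.3, -0. ,  0.5]), 'w', 1.002, 'g', 0.0)
```

View pics/w5.png

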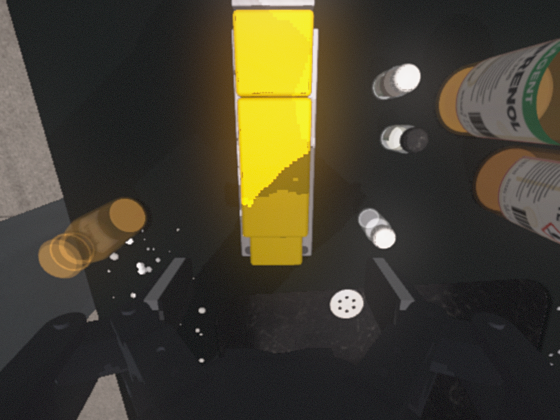

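The top block is butted at row 96 with its faces flush within about 0.5 mm. On to the half block.

Request:
{"op": "jog_arm", "data": {
  "deltas": [
    [-0.0235, -0.04, 0, 0, 0, -0.03, 1],
    [-0.0235, -0.04, 0, 0, 0, -0.03, 1],
    [-0.0235, -0.04, 0, 0, 0, -0.03, 1],
    [-0.0235, -0.04, 0, 0, 0, -0.03, 1],
    [-0.0235, -0.04, 0, 0, 0, -0.03, 1],
    [-0.0235, -0.04, 0, 0, 0, -0.03, 1],
    [-0.0235, -0.04, 0, 0, 0, -0.03, 1],
    [0, 0, -0.035, 0, 0, -0.027, 1],
    [0, 0, -0.01, 0, 0, 0, 1],
    [0, 0, 0, 0, 0, 0, 1]
  ]
}}

```text
t: 15.05
eef_pos: [0.4326, -0.0319, 0.1428]
tool_rot: [-0.001, 0.804, 0.595, -0.001]
contact_force: [0.4, 1.3, 0.5]
gripper_width: 0.997
grasp_force: 0.0
```

Run:
```python
from h import *
from station import bot
print(st(bot.get_obs()))
c=bot.read_camera("wrist");np.savez("w6.npz",**c);cv2.imwrite("pics/w6.png",c["img"][:,:,::-1])
H,S,V=cv2.split(cv2.cvtColor(c["img"],cv2.COLOR_RGB2HSV))
for t in(90,140,200):
  for r in rects(c,(H>18)&(H<36)&(S>150)&(V>t),0.05,800): print(t,np.round(np.r_[r[:5],r[5]],1))
```

```text
('t', 15.05, 'pos', array([432.6, -31.9, 142.8]), 'yaw_y', np.float64(-17.05), 'zdir', array([-0.003,  0.002, -1.   ]), 'F', array([0.4, 1.3, 0.5]), 'w', 0.997, 'g', 0.0)
90 [434.  -31.5  50.6  58.6 -16.9 281.7 216.2]
140 [433.9 -31.5  50.2  58.8 -17.3 281.7 216.2]
200 [433.8 -32.2  49.1  57.1 -17.1 281.7 216.7]
```

Request:
{"op": "jog_arm", "data": {
  "deltas": [
    [0.001, -0.002, -0.04, 0, 0, -0.003, 1],
    [0, 0, -0.04, 0, 0, 0, 1],
    [0, 0, -0.022, 0, 0, 0, 1],
    [0, 0, -0.005, 0, 0, 0, 1],
    [0, 0, 0, 0, 0, 0, 1],
    [0, 0, 0, 0, 0, 0, 0],
    [0, 0, 0, 0, 0, 0, 0],
    [0, 0, 0, 0, 0, 0, 0],
    [0, 0, 0, 0, 0, 0, 0]
  ],
  "newtons": 40
}}

```text
t: 16.0
eef_pos: [0.4351, -0.0356, 0.0381]
tool_rot: [0.001, 0.806, 0.592, 0.001]
contact_force: [-0.2, 0.0, 7.8]
gripper_width: 0.582
grasp_force: 41.2
```

Request:
{"op": "jog_arm", "data": {
  "deltas": [
    [0, 0, 0, 0, 0, 0, 0],
    [0, 0, 0, 0, 0, 0, 0]
  ]
}}

```text
t: 16.2
eef_pos: [0.435, -0.0355, 0.0381]
tool_rot: [0.001, 0.806, 0.592, 0.001]
contact_force: [-0.9, -0.0, 6.5]
gripper_width: 0.578
grasp_force: 41.2
```

Request:
{"op": "jog_arm", "data": {
  "deltas": [
    [0, 0, 0.035, 0, 0, 0, 0],
    [0, 0, 0.045, 0, 0, 0, 0],
    [0, 0, 0.045, 0, 0, 0, 0],
    [0.026, 0.038, 0, 0, 0, 0.04, 0],
    [0.026, 0.04, 0, 0, 0, 0.04, 0],
    [0.026, 0.04, 0, 0, 0, 0.04, 0],
    [0.026, 0.04, 0, 0, 0, 0.04, 0],
    [0.026, 0.04, 0, 0, 0, 0.04, 0],
    [0.027, 0.035, 0, 0, 0, 0.04, 0],
    [0, 0, 0, 0, 0, 0, 0]
  ]
}}

```text
t: 17.2
eef_pos: [0.593, 0.204, 0.1629]
tool_rot: [-0.001, 0.727, 0.686, 0.003]
contact_force: [-1.0, 0.1, -1.0]
gripper_width: 0.577
grasp_force: 42.7
```

Request:
{"op": "jog_arm", "data": {
  "deltas": [
    [0, 0, 0, 0, 0, 0, 0]
  ]
}}

```text
t: 17.3
eef_pos: [0.591, 0.1984, 0.1619]
tool_rot: [-0.0, 0.729, 0.685, 0.0]
contact_force: [0.7, -0.9, -1.8]
gripper_width: 0.578
grasp_force: 42.7
```

Run:
```python
from h import *
from station import bot
print(st(bot.get_obs()))
c=bot.read_camera("wrist");np.savez("w7.npz",**c);cv2.imwrite("pics/w7.png",c["img"][:,:,::-1])
```

```text
('t', 17.3, 'pos', array([591. , 198.4, 161.9]), 'yaw_y', np.float64(-3.59), 'zdir', array([-0.,  0., -1.]), 'F', array([ 0.7, -0.9, -1.8]), 'w', 0.578, 'g', 42.7)
```

View pics/w7.png

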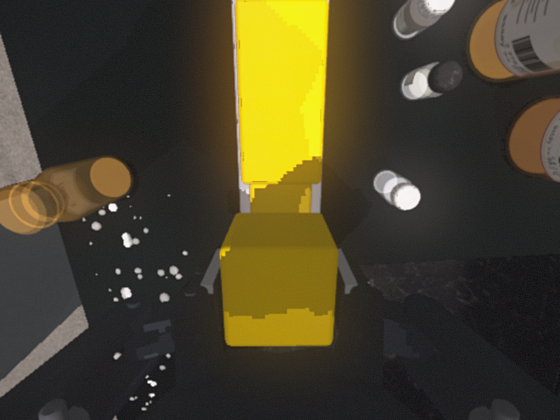

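Run:
```python
from h import *
c=dict(np.load("w7.npz"))
z=.1619-.0381+.05
for p in (ray(c,[[220,248],[338,248]],z),ray(c,[[239,185],[322,185]],.106)): print(p.round(4),p.mean(0).round(4))
```

```text
[[0.5675 0.2231 0.1738]
 [0.6155 0.2202 0.1738]] [0.5915 0.2217 0.1738]
[[0.5675 0.2341 0.106 ]
 [0.6188 0.2309 0.106 ]] [0.5931 0.2325 0.106 ]
```

The gap is about 11 mm and x needs +1 mm. Descending and sliding in.

Request:
{"op": "jog_arm", "data": {
  "deltas": [
    [0.001, 0, -0.035, 0, 0, 0, 0],
    [0, 0, -0.02, 0, 0, 0, 0],
    [0, 0, -0.009, 0, 0, 0, 0],
    [0, 0, -0.002, 0, 0, 0, 0],
    [0.0002, 0.0035, 0, 0, 0, 0, 0],
    [0.0002, 0.003, 0, 0, 0, 0, 0],
    [0, 0, 0, 0, 0, 0, 0],
    [0, 0, 0, 0, 0, 0, 0]
  ]
}}

```text
t: 18.15
eef_pos: [0.5928, 0.2044, 0.0966]
tool_rot: [0.0, 0.729, 0.684, 0.001]
contact_force: [-0.4, 0.4, -1.9]
gripper_width: 0.581
grasp_force: 42.8
```

Request:
{"op": "jog_arm", "data": {
  "deltas": [
    [0.0001, 0.001, 0, 0, 0, 0, 0],
    [0, 0, 0, 0, 0, 0, 0]
  ]
}}

```text
t: 18.35
eef_pos: [0.5927, 0.205, 0.096]
tool_rot: [0.0, 0.729, 0.684, 0.0]
contact_force: [-0.3, 1.1, -1.5]
gripper_width: 0.58
grasp_force: 42.8
```

Request:
{"op": "jog_arm", "data": {
  "deltas": [
    [0.0001, 0.001, 0, 0, 0, 0, 0],
    [0, 0, 0, 0, 0, 0, 0]
  ]
}}

```text
t: 18.55
eef_pos: [0.5927, 0.2061, 0.0958]
tool_rot: [-0.0, 0.729, 0.684, 0.0]
contact_force: [-0.3, 0.3, -1.3]
gripper_width: 0.58
grasp_force: 42.8
```

Request:
{"op": "jog_arm", "data": {
  "deltas": [
    [0.0001, 0.001, 0, 0, 0, 0, 0],
    [0, 0, 0, 0, 0, 0, 0]
  ]
}}

```text
t: 18.75
eef_pos: [0.5928, 0.2071, 0.0958]
tool_rot: [-0.0, 0.729, 0.684, 0.0]
contact_force: [0.5, 0.2, -1.7]
gripper_width: 0.577
grasp_force: 42.8
```

Request:
{"op": "jog_arm", "data": {
  "deltas": [
    [0.0001, 0.001, 0, 0, 0, 0, 0],
    [0, 0, 0, 0, 0, 0, 0]
  ]
}}

```text
t: 18.95
eef_pos: [0.5929, 0.2081, 0.0958]
tool_rot: [-0.0, 0.729, 0.684, 0.0]
contact_force: [-0.2, -0.7, -0.6]
gripper_width: 0.577
grasp_force: 42.8
```

Request:
{"op": "jog_arm", "data": {
  "deltas": [
    [0, 0.0007, 0, 0, 0, 0, 0],
    [0, 0, 0, 0, 0, 0, 0]
  ]
}}

```text
t: 19.15
eef_pos: [0.5929, 0.2088, 0.0958]
tool_rot: [-0.0, 0.729, 0.684, 0.0]
contact_force: [-0.2, 0.5, -0.8]
gripper_width: 0.579
grasp_force: 42.8
```

Request:
{"op": "jog_arm", "data": {
  "deltas": [
    [0, 0.0007, 0, 0, 0, 0, 0],
    [0, 0, 0, 0, 0, 0, 0]
  ]
}}

```text
t: 19.35
eef_pos: [0.5929, 0.2092, 0.0958]
tool_rot: [0.0, 0.729, 0.684, -0.0]
contact_force: [-1.1, -0.9, -1.3]
gripper_width: 0.579
grasp_force: 42.8
```

Request:
{"op": "jog_arm", "data": {
  "deltas": [
    [0, 0.0006, 0, 0, 0, 0, 0],
    [0, 0, 0, 0, 0, 0, 0]
  ]
}}

```text
t: 19.55
eef_pos: [0.5929, 0.2093, 0.0958]
tool_rot: [0.0, 0.73, 0.684, -0.0]
contact_force: [0.1, -2.5, 0.1]
gripper_width: 0.578
grasp_force: 42.9
```

Request:
{"op": "jog_arm", "data": {
  "deltas": [
    [0, 0, -0.001, 0, 0, 0, 0],
    [0, 0, -0.0008, 0, 0, 0, 0],
    [0, 0, 0, 0, 0, 0, 0]
  ]
}}

```text
t: 19.85
eef_pos: [0.5931, 0.2094, 0.0943]
tool_rot: [0.0, 0.73, 0.684, -0.0]
contact_force: [-1.2, -4.5, 3.4]
gripper_width: 0.579
grasp_force: 43.2
```

Request:
{"op": "jog_arm", "data": {
  "deltas": [
    [0, 0, -0.0004, 0, 0, 0, 0],
    [0, 0, 0, 0, 0, 0, 0]
  ]
}}

```text
t: 20.05
eef_pos: [0.5931, 0.2094, 0.0943]
tool_rot: [0.0, 0.73, 0.684, -0.0]
contact_force: [-2.4, -5.1, 7.8]
gripper_width: 0.581
grasp_force: 43.7
```

Seated. Release, lift and look.

Request:
{"op": "jog_arm", "data": {
  "deltas": [
    [0, 0, 0, 0, 0, 0, 0.85],
    [0, 0, 0, 0, 0, 0, 0.85],
    [0, 0, 0, 0, 0, 0, 0.85],
    [0, 0, 0.03, 0, 0, 0, 0.85],
    [0, 0, 0.045, 0, 0, 0, 1],
    [0, 0, 0.03, 0, 0, 0, 1],
    [0, -0.04, 0, 0, 0, 0, 1],
    [0, 0, 0, 0, 0, 0, 1],
    [0, 0, 0, 0, 0, 0, 1]
  ]
}}

```text
t: 20.95
eef_pos: [0.5931, 0.1687, 0.1984]
tool_rot: [0.0, 0.73, 0.683, -0.0]
contact_force: [-0.2, 0.8, -0.7]
gripper_width: 1.001
grasp_force: 0.0
```

Run:
```python
from h import *
from station import bot
print(st(bot.get_obs()))
c=bot.read_camera("wrist");s=bot.read_camera("scene")
crop=cv2.resize(s["img"][140:260,180:340],(560,420),interpolation=cv2.INTER_CUBIC)
im=cv2.resize(np.vstack([c["img"],crop]),None,fx=.71,fy=.71,interpolation=cv2.INTER_AREA)
cv2.imwrite("pics/w8.png",im[:596,:,::-1])
```

```text
('t', 20.95, 'pos', array([593.1, 168.7, 198.4]), 'yaw_y', np.float64(-3.79), 'zdir', array([-0., -0., -1.]), 'F', array([-0.2,  0.8, -0.7]), 'w', 1.001, 'g', 0.0)
```

View pics/w8.png

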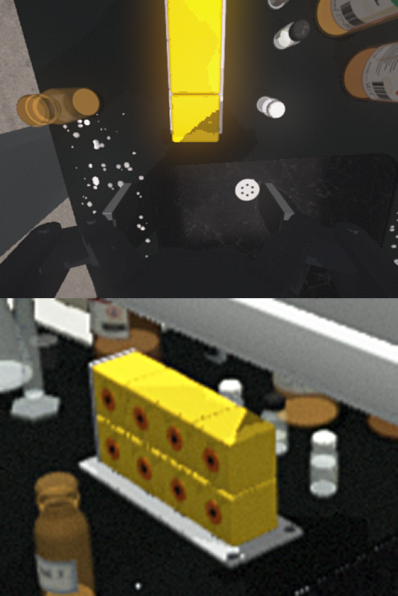

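The finished wall shows no gaps (top joint at row 94 of the wrist view), and its faces and open end are flush. The vials and jar are still standing. Handing in.

```bash
python3 -c "
from station import bot
print(bot.hand_in())"
```

```text
the job is handed in; nothing more can be done
None
```

The wall is finished and handed in at about 21 s: both full blocks and the half block are set down, butted up and flush in the last pictures, and the vials and amber jar were not touched.

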